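# Tip the planning-board markers into the tub and park the tray on the riser

### The job

Pick up the white tray by its black handle, carry it over to the green tub and tip it so that all five markers slide off its open edge into the tub, without touching the markers with the fingers. Then lower the empty tray gently, still in the gripper, onto the middle of the riser's cushioned platform, right way up, and let go only when it rests there. Leave the tub where it stands and leave everything else on the desk alone.

Things in the scene. Friction and masses are not known exactly. Their poses are not given: they have to be found in the camera images.
- tray: White sorting tray, loose, 110-200 g: an open pan 140 mm long (its x), 92 mm wide (y), floor and walls 4 mm thick, wall tops 26 mm above the underside; the -x end is open (pouring lip). Beyond the +x wall a black neck (26 wide, top 10 mm above the underside) runs out to an upright black grip tab. Origin: centre of the pan's underside; x points from lip to handle, z up.
- tray_handle (a point): The tray's black upright grip tab, where to hold it: 14 mm thick along the tray's x, 56 mm wide along y, 2 to 54 mm above the underside. This point is inside the tab, 122 mm from the tray's origin along +x, 36 mm above the underside. 45 mm of free space lies between the tab and the pan's end wall.
- tray_lip (a point): Middle of the tray's open pouring edge, on the floor's upper face: 70 mm from the tray's origin along -x, 4 mm above the underside.
- tub: Green plastic open tub, loose, 0.6 kg, 160 x 160 mm outside, 70 mm high, walls and floor 5 mm. It stands on the desk to the left or to the right of the tray. Origin: centre of its underside.
- stand: Fixed riser across from the tub: dark 150 mm square foot on the desk, column, and a flat 160 x 160 mm metal platform with a black cushion mat on top, centred over the foot. Origin: centre of the foot's underside, on the desk. The mat's top is 35 to 85 mm above the desk, different each time; this pose does not tell it: see or feel it. The mat yields 1 mm per 4 N; the platform stays put.
- marker_red: Red planning-board marker, loose chunky plastic block 24 x 18 x 14 mm, 15 g, lying in the tray at the start. Origin: centre of its underside. It slides on the tray's floor at a slope of roughly 25 to 37 degrees (it varies).
- marker_yellow: Yellow planning-board marker, loose chunky plastic disc 22 mm in diameter and 14 mm high, 15 g, lying in the tray at the start. Origin: centre of its underside. It slides on the tray's floor at a slope of roughly 25 to 37 degrees (it varies).
- marker_blue: Blue planning-board marker, loose chunky plastic block 24 x 18 x 14 mm, 15 g, lying in the tray at the start. Origin: centre of its underside. It slides on the tray's floor at a slope of roughly 25 to 37 degrees (it varies).
- marker_orange: Orange planning-board marker, loose chunky plastic disc 22 mm in diameter and 14 mm high, 15 g, lying in the tray at the start. Origin: centre of its underside. It slides on the tray's floor at a slope of roughly 25 to 37 degrees (it varies).
- marker_black: Black planning-board marker, loose chunky plastic block 24 x 18 x 14 mm, 15 g, lying in the tray at the start. Origin: centre of its underside. It slides on the tray's floor at a slope of roughly 25 to 37 degrees (it varies).
- mug: Bystander: blue coffee mug, 82 mm across, 92 mm high, beyond the tray. Origin: centre of its underside.
- mouse: Bystander: black computer mouse, 108 x 60 x 33 mm. Origin: centre of its underside.
- stapler: Bystander: red and black stapler, 135 mm long along its y, 45 mm wide, 47 mm high, beyond the tray. Origin: centre of its underside.
- calculator: Bystander: grey desk calculator, 150 x 78 x 20 mm. Origin: centre of its underside.
- pen_box: Bystander: blue open box with pens, 110 x 130 x 50 mm; not the place for the markers. Origin: centre of its underside.
Things that resemble listed ones, but are neither listed nor needed, are in the scene too. Of the things shaped like the tub, the green one is meant.

How it is judged:
On the way, in this order (a step that is already met when the one before it is completed fails the run):
1. the tray is lifted clear of the desk in the gripper with all five markers still on it (height (world z) of tray above 0.05 m and contact force between the fingers and tray above 0.5 N and x of marker_red in the frame of tray between -0.085 and 0.075 m and y of marker_red in the frame of tray between -0.05 and 0.05 m and z of marker_red in the frame of tray between -0.01 and 0.04 m and x of marker_yellow in the frame of tray between -0.085 and 0.075 m and y of marker_yellow in the frame of tray between -0.05 and 0.05 m and z of marker_yellow in the frame of tray between -0.01 and 0.04 m and x of marker_blue in the frame of tray between -0.085 and 0.075 m and y of marker_blue in the frame of tray between -0.05 and 0.05 m and z of marker_blue in the frame of tray between -0.01 and 0.04 m and x of marker_orange in the frame of tray between -0.085 and 0.075 m and y of marker_orange in the frame of tray between -0.05 and 0.05 m and z of marker_orange in the frame of tray between -0.01 and 0.04 m and x of marker_black in the frame of tray between -0.085 and 0.075 m and y of marker_black in the frame of tray between -0.05 and 0.05 m and z of marker_black in the frame of tray between -0.01 and 0.04 m), for 0.2 s.
2. all five markers are in the tub while the tray is still held in the air (height (world z) of tray_handle above 0.05 m and contact force between the fingers and tray above 0.5 N and x of marker_red in the frame of tub between -0.08 and 0.08 m and y of marker_red in the frame of tub between -0.08 and 0.08 m and z of marker_red in the frame of tub between -0.005 and 0.062 m and x of marker_yellow in the frame of tub between -0.08 and 0.08 m and y of marker_yellow in the frame of tub between -0.08 and 0.08 m and z of marker_yellow in the frame of tub between -0.005 and 0.062 m and x of marker_blue in the frame of tub between -0.08 and 0.08 m and y of marker_blue in the frame of tub between -0.08 and 0.08 m and z of marker_blue in the frame of tub between -0.005 and 0.062 m and x of marker_orange in the frame of tub between -0.08 and 0.08 m and y of marker_orange in the frame of tub between -0.08 and 0.08 m and z of marker_orange in the frame of tub between -0.005 and 0.062 m and x of marker_black in the frame of tub between -0.08 and 0.08 m and y of marker_black in the frame of tub between -0.08 and 0.08 m and z of marker_black in the frame of tub between -0.005 and 0.062 m), for 0.2 s.
3. the tray, right way up and still held, touches the riser (contact force between the fingers and tray above 0.5 N and contact force between tray and stand above 0.2 N and angle between tray's own z axis and vertical below 0.2 rad and horizontal distance between tray and stand below 0.04 m), for 0.1 s.
At the end, for the whole second after the job is handed in: All five markers lie at rest inside the green tub, which stands upright; the tray rests right way up (within 0.08 rad of level) on the riser's platform with its origin within 40 mm of the platform's centre, at rest and released (x of marker_red in the frame of tub between -0.08 and 0.08 m and y of marker_red in the frame of tub between -0.08 and 0.08 m and z of marker_red in the frame of tub between -0.005 and 0.062 m and x of marker_yellow in the frame of tub between -0.08 and 0.08 m and y of marker_yellow in the frame of tub between -0.08 and 0.08 m and z of marker_yellow in the frame of tub between -0.005 and 0.062 m and x of marker_blue in the frame of tub between -0.08 and 0.08 m and y of marker_blue in the frame of tub between -0.08 and 0.08 m and z of marker_blue in the frame of tub between -0.005 and 0.062 m and x of marker_orange in the frame of tub between -0.08 and 0.08 m and y of marker_orange in the frame of tub between -0.08 and 0.08 m and z of marker_orange in the frame of tub between -0.005 and 0.062 m and x of marker_black in the frame of tub between -0.08 and 0.08 m and y of marker_black in the frame of tub between -0.08 and 0.08 m and z of marker_black in the frame of tub between -0.005 and 0.062 m and contact force between tray and stand above 0.3 N and horizontal distance between tray and stand below 0.04 m and angle between tray's own z axis and vertical below 0.08 rad and linear speed of each of tray, tub below 0.02 m/s and angle between tub's own z axis and vertical below 0.1 rad and linear speed of each of marker_red, marker_yellow, marker_blue, marker_orange, marker_black below 0.03 m/s); the robot touches nothing.
It fails at once if the fingers touch a marker (contact force between the fingers and marker_red above 0.3 N or contact force between the fingers and marker_yellow above 0.3 N or contact force between the fingers and marker_blue above 0.3 N or contact force between the fingers and marker_orange above 0.3 N or contact force between the fingers and marker_black above 0.3 N).
It fails at once if the tub is shifted more than 30 mm or tipped (distance of tub from where it was at the start of the episode above 0.03 m or angle between tub's own z axis and vertical above 0.3 rad).
It fails at once if the tray is banged or pressed onto the riser with more than 25 N (contact force between tray and stand above 25 N).
It fails at once if the mug, mouse, stapler, calculator or pen box is moved more than 20 mm (distance of any of mug, mouse, stapler, calculator, pen_box from where it was at the start of the episode above 0.02 m).
It also fails if it takes over 64 s, if anything falls off the work surface, if the arm or the gripper's body presses on something with over 40 N, if the wrist force passes 120 N, or if a joint passes its speed limit or range.

### The arm

A 6-joint arm with a two-finger parallel gripper is mounted at the origin on the work surface. World frame = base frame: x ahead of the robot, y to its left, z up, the work surface at z = 0. Lengths are in m, angles in rad, forces in N, time in s.
With the tool pointing down it reaches from about 0.4 to 0.825 m from the base axis. Payload 7 kg.
Tool frame: the origin (TCP) lies at the very end of the fingers, on their centre line; the grasp point (between the pads) lies hold_point_z behind it (hold_point_z is the distance from the TCP to the grasp point, in m); z points along the fingers, y is the line along which they close (so a half turn about z gives the same grasp; the last joint's range is limited). The gripper opens to 88 mm and grips with 3 to 60 N. Pads are 19 mm wide; open, the fingers measure 130 mm over their backs; the gripper's body (78 mm by 193 mm) begins 47 mm behind the grasp point.
Start: joints at [-1.023, 0.359, 0.012, 0, -1.224, -0.288], TCP at [0.173, -0.652, 0.227] pointing down, gripper open.
Joint ranges: [-3.07, 3.07], [-1.43, 2.12], [-1.02, 1.25], [-3.03, 1.67], [-3.05, -0], [-3.03, 3.03]. Speed limits (rad/s): [2.39, 2.39, 3.01, 3.14, 3.14, 3.14].

### API

Orientations are given as a rotation vector (axis times angle).
In Python, from cell import get_state, get_image, camera_params, job_done, hold_point_z gives the robot as it stands. The module is installed in compiled form; this text tells all that it offers.
- The arm moves only by the tool arm_command, never from a script. Its argument "increments" is text: rows parted by semicolons, each of 4 numbers parted by spaces: the shift along the tool's x, y, z in m, then the turn about the tool's z in rad. In form: x y z turn; .... A call has 1 to 20 rows; each row is the pose to reach, as a shift and turn from the pose commanded when the call began, along the tool's axes at that moment; what a row does not reach only later rows make up. A row lasts 1/12 s, in which the tool goes at most 41.7 mm and 7.16 degrees, less where a joint would pass 70% of its speed; a pose out of reach is approached as far as the arm can. A call with a gripper value outside its range is refused whole. "hand" is the closure in counts, from 0 (fully open) to 255 (shut), set as the call begins (left out, the last holds). The fingers move at their own pace and stop on an object; "grip_force" is the grip in N (left out, the last holds). Time passes only in rows, so rows that repeat a pose let the fingers close. It gives the time, the measured TCP pose, the force, the opening and the grip force at its end, in the units of the state.
- get_state(): the state, without advancing time (a new reading comes with each control period).
- get_image(name): name is "scene" or "top" or "wrist"; returns (picture, depth): 384x512x3 uint8, red, green, blue; 384x512 float32, m along the optical axis (not along the pixel's ray), 0 where there is no reading.
- camera_params(name): a dict with "K" (3x3 intrinsics, pixels), "R" (3x3) and "t" (3): a world point X has camera coordinates R X + t. Camera axes: x right, y down, z forward; pixel columns grow to the right and rows downward; lengths in m; the calibration is good to about 2 mm. A picture is of the moment at which its call begins: read the wrist's pose just before it. camera_params takes no time and is no camera call; for the wrist camera it gives the pose at the moment of the call.
- job_done(): hands the job in; it is judged then, once.
The state is a dict: "time_s": time; "joint_positions": joint angles; "joint_velocities": joint speeds; "effort": joint torques, N m; "tool_pos": TCP position; "tool_rot": TCP orientation; "wrist_force": force on the tool from outside, world axes, zero at the start; "ft_torque": the same for the moment, N m; "gripper_width": finger opening in m; "grasp_force": force on a finger pad.
Only numpy, scipy, OpenCV 4.12 (cv2) and the standard library are available. Lean on these libraries where they do the work, as an engineer would, in place of code of your own. Each camera call takes 0.05 s, during which the arm holds its last target. There are 200 camera calls.

## Working session

There is one attempt and no reset: what is moved stays moved. The work goes in short steps, Python scripts to look and compute and a tool call to move; the robot and the scene stay as the last step left them, time stands still between calls to the robot, and variables do not carry over. Pictures are saved under pics/ and viewed, at most 10 in all, crops included, and the job is handed in when it is done.

Besides the shell and the picture viewer there is one more tool, called after "Emit:" in YAML: its name, and indented under it one key for each argument. arm_command: Moves the arm, as the interface text tells. Its arguments: {"type":"object","properties":{"increments":{"type":"string"},"hand":{"type":"number"},"grip_force":{"type":"number"}},"required":["increments"]}

```bash
mkdir -p pics
cat > h.py <<'E'
import numpy as np,cv2
from cell import *
def grab(n):
    c=camera_params(n); im,d=get_image(n); return im,d,c
def pts(d,c):
    v,u=np.mgrid[:d.shape[0],:d.shape[1]]
    K=c["K"];p=np.stack([(u-K[0,2])/K[0,0]*d,(v-K[1,2])/K[1,1]*d,d],-1)
    return (p-np.array(c["t"]))@np.array(c["R"])
def save(n,im): cv2.imwrite("pics/"+n,im[...,::-1])
E
python3 - <<'E'
from h import *
print(get_state(),hold_point_z)
for n in("scene","top"):
    im,d,c=grab(n);save(n+"0.png",im);np.savez(n+"0.npz",im=im,d=d,P=pts(d,c));print(n,c)
E
```

```text
{'time_s': 0.0, 'joint_positions': array([-1.02293253e+00,  3.59369117e-01,  1.10796351e-02, -3.50205115e-04,
       -1.22410600e+00, -2.88137975e-01]), 'joint_velocities': array([ 0.00052346, -0.00031344, -0.00042216, -0.00102332, -0.00063607,
        0.00210793]), 'effort': array([ 1.04900992e-03, -5.82720709e+01,  2.93060321e+01,  6.99753106e+00,
        6.84678686e-03, -1.65378224e-04]), 'tool_pos': array([ 0.1732268 , -0.65189394,  0.22564321]), 'tool_rot': array([ 4.06599666e-01, -3.11481733e+00, -2.50534795e-03]), 'wrist_force': array([-0.48846766,  0.0631296 , -0.27936559]), 'ft_torque': array([-0.00707787,  0.0146203 ,  0.0457796 ]), 'grasp_force': 0.0, 'gripper_width': 0.08759538474524442} 0.0188
scene {'K': array([[354.54425815,   0.        , 260.07502537],
       [  0.        , 354.54425815, 193.36319943],
       [  0.        ,   0.        ,   1.        ]]), 'R': array([[ 0.47719472,  0.87879705, -0.00097537],
       [ 0.65365516, -0.35568205, -0.66800091],
       [-0.58738415,  0.31812895, -0.74415982]]), 't': array([-0.24309438, -0.29166436,  1.22572894])}
top {'K': array([[415.69431128,   0.        , 251.22241976],
       [  0.        , 415.69431128, 190.73298754],
       [  0.        ,   0.        ,   1.        ]]), 'R': array([[ 0.01859993, -0.99960483,  0.02107662],
       [-0.99161567, -0.02113921, -0.12748135],
       [ 0.12787652, -0.01852876, -0.991617  ]]), 't': array([-0.01606428,  0.4927477 ,  1.37929236])}
```

View pics/top0.png

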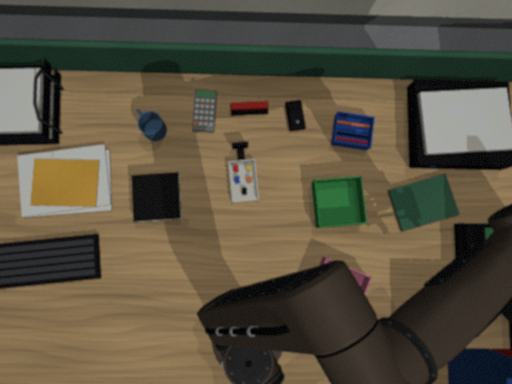

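View pics/scene0.png

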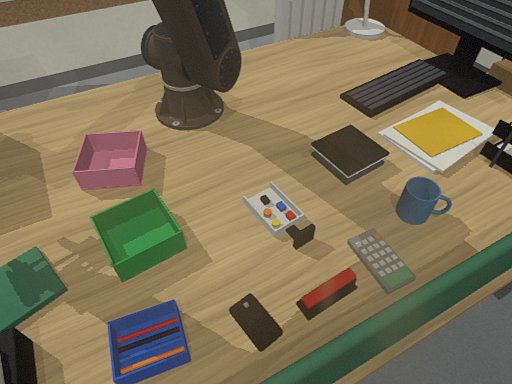

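Top view: tray pan centred at about (242,180) with its tab at (240,148); the black square at (156,196) is the riser's platform. Tub-like things are the green open tub (339,201), the pink tub (345,275), the blue pen box (353,130) and a flat green item (423,201). Only (339,201) is green and open, so that one fits.

Run:
```python
from h import *
z=np.load("top0.npz");im,P=z["im"],z["P"];d=z["d"]
hsv=cv2.cvtColor(im,cv2.COLOR_RGB2HSV)
v,u=np.mgrid[:384,:512]
def box(a,b,c_,e): return (u>=a)&(u<b)&(v>=c_)&(v<e)
def rep(n,m,zmin=0.0,zmax=1):
    m=m&(d>0)&(P[...,2]>zmin)&(P[...,2]<zmax)
    p=P[m];
    if len(p)<5: print(n,len(p));return
    r=cv2.minAreaRect((p[:,:2]*1000).astype(np.float32));c=p[:,2]
    print(n,len(p),"rect mm",np.round(r[0],1),np.round(r[1],1),round(r[2],1),"z pct",np.round(np.percentile(c,[2,25,50,75,98])*1000,1))
rep("tub rim",box(305,372,170,235)&(hsv[...,0]>45)&(hsv[...,0]<75)&(hsv[...,1]>120),.06,.08)
rep("tub all",box(305,372,170,235)&(hsv[...,0]>45)&(hsv[...,0]<75)&(hsv[...,1]>120),-.01)
rep("mat",box(125,190,165,230),.025)
rep("tray walls",box(222,264,150,212),.019,.035)
rep("tray all white",box(222,264,156,212)&(hsv[...,1]<60)&(hsv[...,2]>120),0.001)
rep("tab",box(225,255,138,160),.04,.07)
rep("neck+tab",box(225,255,138,160),.005,.07)
for n,(b) in dict(mug=(130,170,105,142),calc=(190,220,85,135),stap=(226,272,95,120),mouse=(280,308,98,133),pens=(328,378,108,152)).items(): rep(n,box(*b),.012,.12)
s=im[130:240,120:380];save("crop1.png",cv2.resize(s,None,fx=3,fy=3,interpolation=cv2.INTER_CUBIC))
```

```text
tub rim 195 rect mm [ 459.1 -299.6] [155.3 157.1] 5.8 z pct [60.2 64.7 68.6 71.  74.8]
tub all 2260 rect mm [ 459.3 -300.1] [155.8 158.4] 5.6 z pct [-0.4  4.   6.9 12.4 71.4]
mat 2278 rect mm [465.9 311.3] [158.3 159.7] 5.5 z pct [38.6 46.  48.  50.1 54. ]
tray walls 196 rect mm [531.8  21.5] [139.2  91.8] 6.9 z pct [19.1 20.8 24.1 26.8 31.1]
tray all white 756 rect mm [533.2  22.9] [146.6  94.1] 6.4 z pct [ 1.4  3.5  5.6  9.2 29. ]
tab 79 rect mm [652.1  35.3] [16.4 54.6] 2.2 z pct [42.4 49.5 52.7 55.5 59.3]
neck+tab 225 rect mm [642.5  36.8] [104.9  75.4] 87.2 z pct [ 5.2  9.7 17.7 49.8 57.8]
mug 479 rect mm [716.  335.9] [103.7  81. ] 13.6 z pct [14.7 39.1 64.  84.4 94.8]
calc 886 rect mm [777.7 163.5] [ 78.2 152.1] 87.6 z pct [12.7 16.1 18.2 20.5 25.3]
stap 345 rect mm [786.2   5.2] [ 36.9 130.4] 2.3 z pct [13.  42.  45.4 47.9 53.1]
mouse 500 rect mm [ 768.9 -156.2] [109.9  60. ] 9.9 z pct [14.2 20.9 30.4 33.7 38.6]
pens 869 rect mm [ 712.8 -355.4] [132.  113.4] 83.0 z pct [12.3 16.9 23.1 44.4 53.4]
```

View pics/crop1.png

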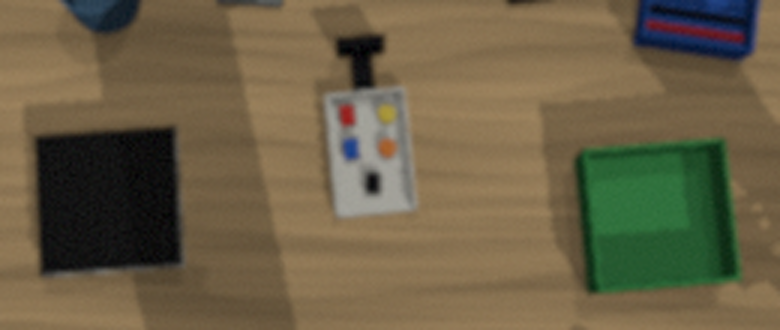

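The crop confirms the green tub is at top-image (339,201), the tray with its five markers is at (242,180), and the black mat is on the riser.

The rows allow no tilt of the tool. I'll grip the tab across its width (tray y). A high grip force should hold the tray level, and a lower one should let it pivot about the pad axis.

```bash
cat >> h.py <<'E'
from scipy.spatial.transform import Rotation as R_
def go(x,y,z,yaw=None):
    s=get_state();R=R_.from_rotvec(s["tool_rot"]).as_matrix()
    t=R.T@(np.array([x,y,z])-s["tool_pos"])
    yt=np.degrees(np.arctan2(R[1,1],R[0,1]))-90
    turn=0 if yaw is None else -np.radians((yaw-yt+90)%180-90)
    print("pos",np.round(s["tool_pos"],4),"yawY",round(yt,2),"tilt",np.round(R[:2,2],4),"tool inc",np.round(t,4),"turn",round(turn,4),"t",s["time_s"],"w",s["gripper_width"],"F",np.round(s["wrist_force"],2),np.round(s["ft_torque"],3),"g",s["grasp_force"])
E
python3 -c "
from h import *
go(.653,.0353,.12,6.6)"
```

```text
pos [ 0.1733 -0.6519  0.2257] yawY 14.88 tilt [-0.0005  0.0014] tool inc [-0.6401  0.5409  0.1064] turn 0.1445 t 0.1 w 0.08741610883750742 F [0.71 0.27 0.49] [ 0.01  -0.008  0.036] g 0.0
```

Emit:
arm_command:
  increments: "-0.32 0.27 0 0.1445;-0.32 0.27 0 0.1445;-0.32 0.27 0 0.1445;-0.32 0.27 0 0.1445;-0.32 0.27 0 0.1445;-0.32 0.27 0 0.1445;-0.32 0.27 0 0.1445;-0.32 0.27 0 0.1445;-0.64 0.541 0 0.1445;-0.64 0.541 0 0.1445;-0.64 0.541 0 0.1445;-0.64 0.541 0 0.1445;-0.64 0.541 0 0.1445;-0.64 0.541 0 0.1445;-0.64 0.541 0 0.1445;-0.64 0.541 0 0.1445;-0.64 0.541 0 0.1445;-0.64 0.541 0 0.1445;-0.64 0.541 0 0.1445;-0.64 0.541 0 0.1445"
  hand: 0
  grip_force: 60

```text
time_s: 1.77
tool_pos: [0.6505, 0.0326, 0.2262]
tool_rot: [0.181, -3.136, 0.0]
wrist_force: [0.2, -1.2, 1.0]
gripper_width: 0.0875
grasp_force: 0.0
```

Emit:
arm_command:
  increments: "0 0 0 0;0 0 0 0;0 0 0 0"

```text
time_s: 2.02
tool_pos: [0.6494, 0.0308, 0.2257]
tool_rot: [0.182, -3.135, 0.0]
wrist_force: [-0.7, 0.3, 0.5]
gripper_width: 0.087
grasp_force: 0.0
```

Run:
```python
from h import *
go(.653,.0353,.12,6.6)
im,d,c=grab("wrist");save("w1.png",im);P=pts(d,c);np.savez("w1.npz",im=im,d=d,P=P)
```

```text
pos [0.6494 0.0308 0.2257] yawY 6.64 tilt [-0.0017 -0.0004] tool inc [-0.0042  0.0041  0.1057] turn 0.0008 t 2.0167 w 0.08704397036637274 F [-0.74  0.35  0.48] [ 0.012 -0.024 -0.056] g 0.0
```

View pics/w1.png

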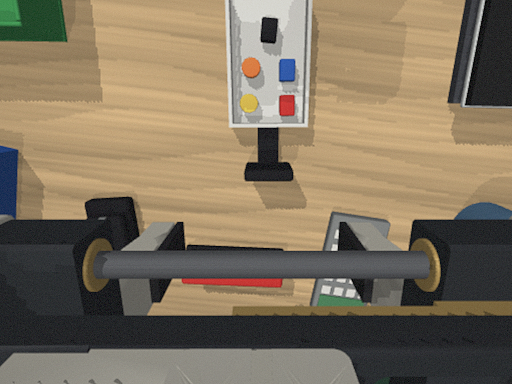

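Wrist view: tab at about (269,172) and pan above it at columns 228–312, aligned with the gripper (pads near columns 180 and 340). Next I measure the tab from here.

Run:
```python
from h import *
z=np.load("w1.npz");P=z["P"];d=z["d"]
v,u=np.mgrid[:384,:512]
def r(n,m):
    p=P[m&(d>0)];q=cv2.minAreaRect((p[:,:2]*1000).astype(np.float32));print(n,len(p),q,np.percentile(p[:,2],[5,50,95]))
b=(u>238)&(u<300)&(v>125)&(v<185)
r("tabtop",b&(P[...,2]>.045))
r("neck",b&(P[...,2]>.006)&(P[...,2]<.02)&(v<160))
b=(u>222)&(u<318)&(v<130)
r("walls",b&(P[...,2]>.02))
go(.653,.0353,.018,6.6)
```

```text
tabtop 630 ((652.0257568359375, 40.38895034790039), (13.959732055664062, 54.62721252441406), 6.877339839935303) [0.04950281 0.05330414 0.05461296]
neck 671 ((621.9463500976562, 36.61627960205078), (38.6193962097168, 25.186582565307617), 6.494930744171143) [0.00852927 0.00972752 0.01106606]
walls 1350 ((534.9141235351562, 26.11187744140625), (132.94198608398438, 92.27932739257812), 6.804566383361816) [0.02252533 0.02552296 0.02686902]
pos [0.6493 0.0301 0.2261] yawY 6.6 tilt [-0.001  -0.0003] tool inc [-0.0045  0.0048  0.2081] turn -0.0001 t 2.0667 w 0.08724195855052984 F [ 0.26  0.2  -0.17] [-0.035 -0.049  0.054] g 0.0
```

Emit:
arm_command:
  increments: "-0.0036 0.008 0.04 0;-0.0036 0.008 0.07 0;-0.0036 0.008 0.1 0;-0.0036 0.008 0.12 0;-0.0036 0.008 0.14 0;-0.0036 0.008 0.16 0;-0.0036 0.008 0.18 0;-0.0036 0.008 0.195 0;-0.0036 0.008 0.207 0;-0.0036 0.008 0.207 0;-0.0036 0.008 0.207 0"

```text
time_s: 2.98
tool_pos: [0.6523, 0.0381, 0.0197]
tool_rot: [0.18, -3.136, 0.001]
wrist_force: [-0.7, -0.3, -0.1]
gripper_width: 0.0878
grasp_force: 0.0
```

```bash
python3 -c "
from h import *
go(.652,.0385,.018,6.6)"
```

```text
pos [0.6523 0.0381 0.0197] yawY 6.56 tilt [-0.0005 -0.0004] tool inc [0.0002 0.0004 0.0017] turn -0.0006 t 2.9833 w 0.08782321238754258 F [-0.74 -0.26 -0.14] [-0.05  -0.064 -0.023] g 0.0
```

Emit:
arm_command:
  increments: "0 0 0 0;0 0 0 0;0 0 0 0;0 0 0 0;0 0 0 0;0 0 0 0;0 0 0 0;0 0 0 0;0 0 0 0;0 0 0 0"
  hand: 255
  grip_force: 15

```text
time_s: 3.82
tool_pos: [0.6528, 0.0391, 0.0199]
tool_rot: [-0.181, 3.136, 0.0]
wrist_force: [-0.5, 0.0, 4.7]
gripper_width: 0.0562
grasp_force: 15.0
```

Emit:
arm_command:
  increments: "0 0 0 0;0 0 0 0;0 0 -0.002 0;0 0 -0.004 0;0 0 -0.006 0;0 0 -0.008 0;0 0 -0.01 0;0 0 -0.01 0;0 0 -0.01 0;0 0 -0.01 0"
  grip_force: 60

```text
time_s: 4.65
tool_pos: [0.6524, 0.0389, 0.0295]
tool_rot: [0.181, -3.136, -0.0]
wrist_force: [0.6, -0.0, -2.6]
gripper_width: 0.0557
grasp_force: 60.0
```

```bash
cat > wr.py <<'E'
from h import *
import sys
go(0.652,.0385,.3,6.6)
im,d,c=grab("wrist");P=pts(d,c);save(sys.argv[1]+".png",im);np.savez(sys.argv[1]+".npz",im=im,d=d,P=P)
hsv=cv2.cvtColor(im,cv2.COLOR_RGB2HSV)
m=((hsv[...,1]<40)&(hsv[...,2]>150)).astype(np.uint8)
v,u=np.mgrid[:384,:512]
m=(m>0)&(u>200)&(u<340)&(v<150)&(d>0)
for r in range(2,150,12):
    q=m&(v>=r)&(v<r+4)
    if q.sum()>5: print(r,np.round(np.median(P[q],0),4),q.sum())
E
python3 wr.py w2
```

```text
pos [0.6524 0.0389 0.0295] yawY 6.6 tilt [-0.0002  0.    ] tool inc [ 0.0005 -0.0004 -0.2705] turn 0.0 t 4.65 w 0.055669885217310325 F [ 0.58 -0.02 -2.58] [ 0.003 -0.196 -0.008] g 59.99931871891022
2 [0.5297 0.0308 0.0129] 236
14 [0.5351 0.0315 0.0129] 230
26 [0.541  0.0291 0.0129] 284
38 [0.5475 0.023  0.013 ] 415
50 [0.5523 0.0327 0.013 ] 555
62 [0.5582 0.0334 0.013 ] 553
74 [0.5644 0.0324 0.0129] 285
86 [0.5704 0.0348 0.013 ] 254
98 [0.5767 0.0351 0.013 ] 250
110 [0.5839 0.0295 0.0131] 346
122 [0.5897 0.0362 0.013 ] 535
134 [0.5958 0.0366 0.0209] 534
146 [0.5996 0.0374 0.035 ] 137
```

View pics/w2.png

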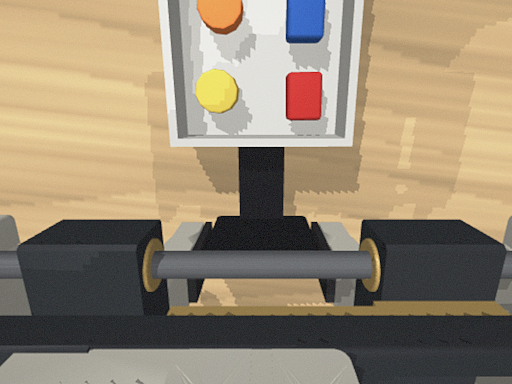

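The tray is held perfectly level at 60 N: its floor reads z = 13.0 mm along the whole length, and all markers are in place. Next I lift it and carry it to the tub.

Emit:
arm_command:
  increments: "0 0 -0.003 0;0 0 -0.008 0;0 0 -0.015 0;0 0 -0.025 0;0 0 -0.04 0;0 0 -0.055 0;0 0 -0.07 0;0 0 -0.085 0;0 0 -0.1 0;0 0 -0.115 0;0 0 -0.13 0;0 0 -0.145 0;0 0 -0.16 0;0 0 -0.175 0;0 0 -0.19 0;0 0 -0.205 0;0 0 -0.22 0;0 0 -0.23 0;0 0 -0.235 0;0 0 -0.235 0"

```text
time_s: 6.37
tool_pos: [0.6529, 0.039, 0.2664]
tool_rot: [-0.181, 3.134, 0.001]
wrist_force: [0.1, -0.1, -1.8]
gripper_width: 0.0558
grasp_force: 60.0
```

```bash
python3 wr.py w3; python3 -c "
from h import *
go(.598,-.282,.265,6.6)"
```

```text
pos [0.6529 0.039  0.2664] yawY 6.61 tilt [0.0025 0.0007] tool inc [ 0.0009 -0.0004 -0.0336] turn 0.0002 t 6.3667 w 0.05578569781391587 F [ 0.11 -0.05 -1.79] [ 0.023 -0.212 -0.051] g 59.99936878681183
2 [0.5302 0.0309 0.2494] 238
14 [0.5357 0.0314 0.2494] 232
26 [0.5416 0.0292 0.2494] 284
38 [0.5481 0.023  0.2495] 416
50 [0.5528 0.0327 0.2495] 556
62 [0.5587 0.0334 0.2495] 554
74 [0.5649 0.0325 0.2496] 289
86 [0.5709 0.0349 0.2497] 253
98 [0.5772 0.0352 0.2496] 252
110 [0.5844 0.0299 0.2497] 339
122 [0.5903 0.0362 0.2497] 537
134 [0.5965 0.0358 0.2574] 518
146 [0.5999 0.0377 0.2717] 138
pos [0.6525 0.039  0.265 ] yawY 6.6 tilt [0.0007 0.0005] tool inc [ 9.100e-02 -3.126e-01 -2.000e-04] turn 0.0 t 6.4167 w 0.055563430295815626 F [ 0.24  0.98 -2.34] [ 0.039 -0.213  0.013] g 59.999465346336365
```

Emit:
arm_command:
  increments: "0.001 -0.004 0 0;0.003 -0.012 0 0;0.007 -0.024 0 0;0.012 -0.042 0 0;0.017 -0.06 0 0;0.023 -0.078 0 0;0.028 -0.096 0 0;0.033 -0.114 0 0;0.038 -0.132 0 0;0.044 -0.15 0 0;0.049 -0.168 0 0;0.054 -0.186 0 0;0.059 -0.204 0 0;0.065 -0.222 0 0;0.07 -0.24 0 0;0.075 -0.258 0 0;0.08 -0.276 0 0;0.085 -0.292 0 0;0.089 -0.305 0 0;0.091 -0.312 0 0"

```text
time_s: 8.08
tool_pos: [0.5969, -0.2836, 0.264]
tool_rot: [0.178, -3.135, -0.0]
wrist_force: [-1.0, 0.6, -2.5]
gripper_width: 0.0556
grasp_force: 60.0
```

Emit:
arm_command:
  increments: "0 0 0 0;0 0 0 0;0 0 0 0;0 0 0 0"

```text
time_s: 8.42
tool_pos: [0.5983, -0.2807, 0.2646]
tool_rot: [-0.182, 3.136, 0.0]
wrist_force: [0.8, -0.1, -1.7]
gripper_width: 0.0557
grasp_force: 60.0
```

```bash
python3 wr.py w4; python3 -c "
from h import *
im,d,c=grab('scene');save('s4.png',im)"
```

```text
pos [ 0.5983 -0.2807  0.2646] yawY 6.66 tilt [0.0001 0.0002] tool inc [-0.0904  0.3108 -0.0354] turn 0.001 t 8.4167 w 0.05574078992860754 F [ 0.77 -0.11 -1.73] [ 0.044 -0.184  0.034] g 59.99934375286102
2 [ 0.4755 -0.2893  0.248 ] 234
14 [ 0.481  -0.2884  0.2481] 238
26 [ 0.4869 -0.2908  0.248 ] 286
38 [ 0.4934 -0.2967  0.248 ] 418
50 [ 0.498 -0.287  0.248] 553
62 [ 0.5039 -0.2863  0.248 ] 553
74 [ 0.5103 -0.2873  0.2481] 289
86 [ 0.5163 -0.2853  0.248 ] 251
98 [ 0.5226 -0.285   0.2481] 249
110 [ 0.5297 -0.2902  0.2481] 342
122 [ 0.5355 -0.2835  0.2481] 539
134 [ 0.5417 -0.2833  0.2557] 527
146 [ 0.5453 -0.2818  0.2702] 139
```

View pics/s4.png

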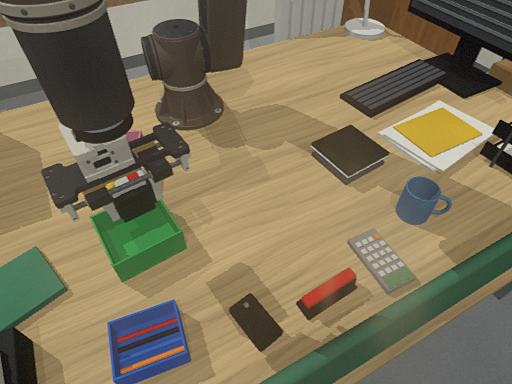

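The scene view shows the tray level over the green tub at about (140,230), with its tab at (133,200). Now I ease the grip in steps to let it pivot.

Emit:
arm_command:
  increments: "0 0 0 0;0 0 0 0"
  grip_force: 30

```text
time_s: 8.68
tool_pos: [0.5982, -0.281, 0.2646]
tool_rot: [-0.182, 3.136, 0.0]
wrist_force: [-0.4, -0.1, -2.3]
gripper_width: 0.0557
grasp_force: 30.0
```

```bash
cat > tl.py <<'E'
from h import *
import sys
im,d,c=grab("wrist");P=pts(d,c);np.savez("tl.npz",im=im,d=d,P=P)
if len(sys.argv)>1: save(sys.argv[1]+".png",im)
s=get_state();R=R_.from_rotvec(s["tool_rot"]).as_matrix()
q=(P-s["tool_pos"])@R   # tool coords
hsv=cv2.cvtColor(im,cv2.COLOR_RGB2HSV)
x=q[...,0];zz=q[...,2]+.0188
m=(hsv[...,1]<45)&(hsv[...,2]>60)&(d>0)&(abs(q[...,1])<.044)&(np.hypot(x,zz)<.21)&(np.hypot(x,zz)>.06)&(d>.05)&(P[...,2]>.085)
a=np.degrees(np.arctan2(zz[m],x[m]))
# floor upper face: perpendicular distance 32mm from pivot
r=np.hypot(x[m],zz[m]);th=a-np.degrees(np.arcsin(np.clip(.032/r,-1,1)))
h,e=np.histogram(th,bins=np.arange(-10,100,2))
k=np.argmax(h);print("tilt",e[k]+1,"n",m.sum(),h[k],"med",round(float(np.median(th)),1),"g",s["grasp_force"],"w",s["gripper_width"],"F",np.round(s["wrist_force"],2),"T",np.round(s["ft_torque"],3),"t",round(s["time_s"],2))
# markers seen
for n,(lo,hi) in dict(red=((0,120,70),(6,255,255)),orange=((8,150,90),(17,255,255)),yellow=((22,150,90),(34,255,255)),blue=((105,120,60),(125,255,255))).items():
    mm=(cv2.inRange(hsv,lo,hi)>0)&(d>0)&(np.hypot(x,zz)<.25)
    if mm.sum()>30: print(n,mm.sum(),np.round(np.median(P[mm],0),3))
E
python3 tl.py
```

```text
tilt 3 n 40016 8006 med -86.2 g 29.999645054340363 w 0.05601707101890769 F [ 1.09  0.16 -2.21] T [ 0.003 -0.141 -0.022] t 8.73
red 1646 [ 0.519 -0.268  0.262]
orange 1250 [ 0.486 -0.313  0.262]
yellow 454 [ 0.526 -0.307  0.262]
blue 2195 [ 0.488 -0.276  0.261]
```

```bash
sed -i 's/&(P\[...,2\]>.085)/\&(x>.03)\&(P[...,2]>.085)/; s/np.arange(-10,100,2)/np.arange(-10,100,1)/; s/e\[k\]+1,/e[k]+.5,/' tl.py; python3 tl.py
```

```text
tilt 1.5 n 23618 6612 med 1.6 g 29.99969244003296 w 0.056109535703900544 F [-0.32  0.93 -2.1 ] T [ 0.033 -0.179 -0.013] t 8.78
red 1648 [ 0.519 -0.268  0.262]
orange 1250 [ 0.486 -0.313  0.262]
yellow 445 [ 0.526 -0.307  0.262]
blue 2196 [ 0.488 -0.276  0.261]
```

Emit:
arm_command:
  increments: "0 0 0 0;0 0 0 0"
  grip_force: 20

```text
time_s: 8.95
tool_pos: [0.5981, -0.2814, 0.2646]
tool_rot: [0.181, -3.136, -0.0]
wrist_force: [0.3, 0.1, -2.1]
gripper_width: 0.0561
grasp_force: 20.0
```

```bash
python3 tl.py
```

```text
tilt 1.5 n 23635 6498 med 1.6 g 19.999785125255585 w 0.05579172349724346 F [-0.24 -0.78 -2.61] T [ 0.037 -0.193  0.013] t 9.0
red 1655 [ 0.519 -0.268  0.262]
orange 1245 [ 0.486 -0.313  0.262]
yellow 446 [ 0.526 -0.307  0.262]
blue 2197 [ 0.488 -0.277  0.261]
```

Emit:
arm_command:
  increments: "0 0 0 0;0 0 0 0"
  grip_force: 14

```text
time_s: 9.17
tool_pos: [0.598, -0.2815, 0.2646]
tool_rot: [0.181, -3.136, -0.0]
wrist_force: [0.3, 0.0, -2.2]
gripper_width: 0.0556
grasp_force: 14.0
```

```bash
python3 tl.py|head -1
```

```text
tilt 2.5 n 23654 6460 med 1.6 g 13.999903500080109 w 0.0560299176809243 F [-0.65  0.29 -1.64] T [ 0.026 -0.207  0.059] t 9.22
```

Emit:
arm_command:
  increments: "0 0 0 0;0 0 0 0"
  grip_force: 11

```text
time_s: 9.38
tool_pos: [0.598, -0.2815, 0.2646]
tool_rot: [0.181, -3.136, 0.0]
wrist_force: [-0.7, -0.3, -2.1]
gripper_width: 0.0561
grasp_force: 11.0
```

```bash
python3 tl.py|head -1
```

```text
tilt 14.5 n 21726 7405 med 14.0 g 10.99980890750885 w 0.05585670166066122 F [ 0.04 -0.06 -1.61] T [ 0.013 -0.098  0.039] t 9.43
```

Emit:
arm_command:
  increments: "0 0 0 0;0 0 0 0"
  grip_force: 9.5

```text
time_s: 9.6
tool_pos: [0.598, -0.2815, 0.2645]
tool_rot: [0.181, -3.136, -0.0]
wrist_force: [-0.1, 0.2, -1.7]
gripper_width: 0.056
grasp_force: 9.5
```

```bash
python3 tl.py
```

```text
tilt 54.5 n 10132 2493 med 48.6 g 9.499922096729279 w 0.055872108933138494 F [ 0.73  0.78 -2.16] T [ 0.093 -0.274 -0.011] t 9.65
red 646 [ 0.55  -0.265  0.186]
orange 497 [ 0.524 -0.309  0.142]
yellow 603 [ 0.553 -0.309  0.182]
blue 1045 [ 0.584 -0.299  0.137]
```

Emit:
arm_command:
  increments: "0 0 0 0;0 0 0 0;0 0 0 0;0 0 0 0;0 0 0 0;0 0 0 0"
  grip_force: 40

```text
time_s: 10.15
tool_pos: [0.598, -0.2815, 0.2646]
tool_rot: [-0.181, 3.136, -0.0]
wrist_force: [0.6, -0.0, -1.6]
gripper_width: 0.0557
grasp_force: 40.0
```

```bash
python3 tl.py w5
```

```text
tilt 61.5 n 8899 3402 med 54.8 g 39.99971866607666 w 0.055771732205119835 F [ 0.46  0.27 -1.1 ] T [ 0.012 -0.011 -0.009] t 10.2
blue 355 [ 0.656 -0.396  0.049]
```

View pics/w5.png

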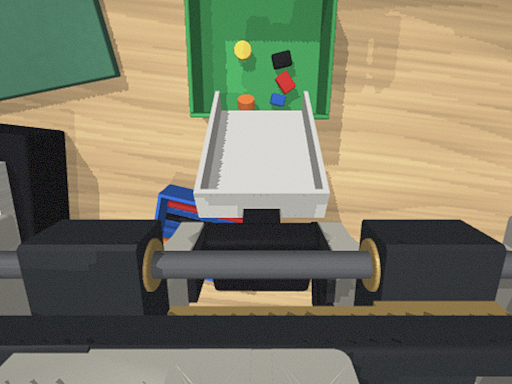

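All five markers are in the tub at columns 235–295, rows 45–105. The tray is empty and tilted about 60°. I grip firmly and carry it to the riser.

```bash
python3 -c "
from h import *
go(.460,.311,.28,6.6)"
```

```text
pos [ 0.598  -0.2815  0.2646] yawY 6.61 tilt [-0. -0.] tool inc [ 0.0689  0.6044 -0.0154] turn 0.0001 t 10.2 w 0.055771732205119835 F [ 0.46  0.27 -1.1 ] [ 0.012 -0.011 -0.009] g 39.99971866607666
```

Emit:
arm_command:
  increments: "0 0 -0.002 0;0 0 -0.006 0;0 0 -0.012 0;0 0 -0.015 0;0 0 -0.015 0"
  grip_force: 60

```text
time_s: 10.62
tool_pos: [0.5986, -0.2817, 0.281]
tool_rot: [-0.181, 3.134, -0.001]
wrist_force: [0.0, 1.2, -1.4]
gripper_width: 0.0552
grasp_force: 60.0
```

Emit:
arm_command:
  increments: "0.001 0.005 0 0;0.002 0.015 0 0;0.003 0.03 0 0;0.006 0.05 0 0;0.008 0.07 0 0;0.01 0.09 0 0;0.012 0.11 0 0;0.015 0.13 0 0;0.017 0.15 0 0;0.019 0.17 0 0;0.022 0.19 0 0;0.024 0.21 0 0;0.026 0.23 0 0;0.028 0.25 0 0;0.031 0.27 0 0;0.033 0.29 0 0;0.035 0.31 0 0;0.038 0.33 0 0;0.04 0.35 0 0;0.042 0.37 0 0"

```text
time_s: 12.28
tool_pos: [0.5124, 0.0829, 0.2796]
tool_rot: [-0.182, 3.136, 0.001]
wrist_force: [0.4, -0.0, -1.3]
gripper_width: 0.0555
grasp_force: 60.0
```

Emit:
arm_command:
  increments: "0.002 0.02 0 0;0.005 0.04 0 0;0.007 0.06 0 0;0.009 0.08 0 0;0.011 0.1 0 0;0.014 0.12 0 0;0.016 0.14 0 0;0.018 0.16 0 0;0.02 0.18 0 0;0.023 0.2 0 0;0.025 0.215 0 0;0.027 0.226 0 0;0.027 0.232 0 0;0.027 0.234 0 0;0.027 0.234 0 0;0.027 0.234 0 0;0.027 0.234 0 0"

```text
time_s: 13.7
tool_pos: [0.4602, 0.3099, 0.2796]
tool_rot: [0.18, -3.136, 0.0]
wrist_force: [0.0, 0.1, -1.4]
gripper_width: 0.0557
grasp_force: 60.0
```

```bash
python3 tl.py w6
python3 - <<'E'
from h import *
go(.460,.311,.22,6.6)
z=np.load("tl.npz");P,d,im=z["P"],z["d"],z["im"]
m=(im.max(2)<60)&(d>0)&(P[...,2]>.03)&(P[...,2]<.1)
m=cv2.erode(m.astype(np.uint8),np.ones((3,3)))>0
p=P[m];print(len(p),np.percentile(p[:,2],[5,25,50,75,95]),cv2.minAreaRect((p[:,:2]*1000).astype(np.float32)))
# top view now
im,d,c=grab("top");P=pts(d,c);b=np.zeros(d.shape,bool);b[165:230,125:190]=1
E
```

```text
tilt 61.5 n 7919 3327 med 60.7 g 59.99946892261505 w 0.05566035195697016 F [-0.48 -0.   -2.16] T [ 0.029 -0.014  0.002] t 13.75
pos [0.4602 0.3099 0.2796] yawY 6.55 tilt [ 0. -0.] tool inc [0.0001 0.0011 0.0596] turn -0.0008 t 13.75 w 0.05566035195697016 F [-0.48 -0.   -2.16] [ 0.029 -0.014  0.002] g 59.99946892261505
546 [0.04680078 0.04764779 0.04818367 0.04868899 0.04939193] ((465.96533203125, 316.316162109375), (151.83013916015625, 151.61532592773438), 5.6594061851501465)
```

View pics/w6.png

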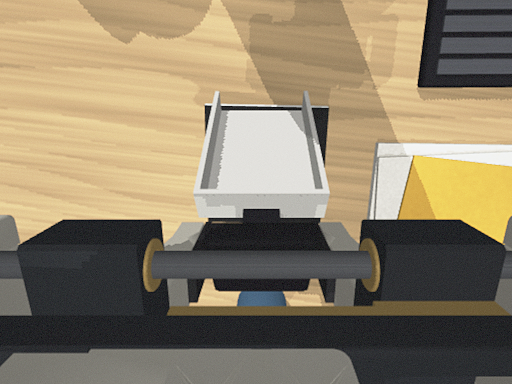

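Mat top measured at 48 mm; mat centre about (0.466, 0.3135) averaged over the two views. Next I lower until the lip is near the mat, then loosen the grip and lay the tray down along the arc.

Emit:
arm_command:
  increments: "0 0.003 0.003 0;0 0.003 0.01 0;0 0.003 0.02 0;0 0.003 0.03 0;0 0.003 0.04 0;0 0.003 0.048 0;0 0.003 0.054 0;0 0.003 0.057 0;0 0.003 0.057 0;0 0.003 0.057 0"

```text
time_s: 14.63
tool_pos: [0.4598, 0.3137, 0.2227]
tool_rot: [-0.181, 3.136, -0.0]
wrist_force: [-0.3, -0.2, -2.2]
gripper_width: 0.0555
grasp_force: 60.0
```

Emit:
arm_command:
  increments: "0 0 0 0;0 0 0.004 0;0 0 0.008 0;-0.008 0 0.012 0;-0.018 0 0.016 0;-0.026 0 0.02 0;-0.034 0 0.024 0;-0.041 0 0.029 0;-0.049 0 0.034 0;-0.049 0 0.034 0"
  grip_force: 6

```text
time_s: 15.47
tool_pos: [0.5091, 0.3188, 0.1865]
tool_rot: [0.179, -3.135, 0.002]
wrist_force: [1.1, 0.7, 1.1]
gripper_width: 0.0558
grasp_force: 6.0
```

```bash
python3 tl.py; python3 -c "
from h import *
go(.5867,.3275,.068,6.6)"
```

```text
tilt 44.5 n 12977 4397 med 44.1 g 5.999918729066849 w 0.05589176847418981 F [0.65 0.42 0.37] T [ 0.068 -0.172  0.018] t 15.52
yellow 2206 [0.462 0.571 0.023]
pos [0.5084 0.3187 0.1868] yawY 6.55 tilt [-0.0022 -0.0018] tool inc [-0.0791  0.      0.1187] turn -0.0009 t 15.5167 w 0.05589176847418981 F [0.65 0.42 0.37] [ 0.068 -0.172  0.018] g 5.999918729066849
```

The tray turns up as planned (44°, small forces). Continuing.

Emit:
arm_command:
  increments: "-0.007 0 0.005 0;-0.0136 0 0.0095 0;-0.02 0 0.015 0;-0.026 0 0.021 0;-0.032 0 0.027 0;-0.0377 0 0.0335 0;-0.043 0 0.04 0;-0.048 0 0.047 0;-0.0527 0 0.054 0;-0.057 0 0.0615 0;-0.061 0 0.069 0;-0.065 0 0.077 0;-0.0684 0 0.085 0;-0.0715 0 0.0925 0;-0.074 0 0.1 0;-0.076 0 0.105 0;-0.077 0 0.108 0;-0.077 0 0.108 0"

```text
time_s: 17.02
tool_pos: [0.5848, 0.3279, 0.0797]
tool_rot: [0.181, -3.136, 0.001]
wrist_force: [-0.3, -0.0, -0.4]
gripper_width: 0.0557
grasp_force: 6.0
```

```bash
python3 tl.py|head -1; python3 -c "
from h import *
go(.5867,.3275,.068,6.6)"
```

```text
tilt -9.5 n 5150 0 med -90.2 g 5.999902635812759 w 0.056028351500085914 F [-0.36  0.78 -0.49] T [-0.018 -0.027 -0.026] t 17.07
pos [0.5849 0.328  0.0803] yawY 6.61 tilt [-0.0002 -0.0003] tool inc [-0.0018 -0.0007  0.0123] turn 0.0001 t 17.0667 w 0.056028351500085914 F [-0.36  0.78 -0.49] [-0.018 -0.027 -0.026] g 5.999902635812759
```

Emit:
arm_command:
  increments: "-0.0005 0 0.002 0;-0.001 0 0.004 0;-0.0015 0 0.006 0;-0.0018 0 0.008 0;-0.0018 0 0.0095 0;-0.0018 0 0.0105 0;-0.0018 0 0.0105 0;-0.0018 0 0.0105 0"

```text
time_s: 17.73
tool_pos: [0.5867, 0.3283, 0.0701]
tool_rot: [-0.181, 3.136, 0.0]
wrist_force: [1.0, 0.1, -0.0]
gripper_width: 0.056
grasp_force: 6.0
```

```bash
sed -i 's/>.085)/>.05)/' tl.py; python3 tl.py|head -1
cat > lv.py <<'E'
from h import *
go(.5867,.3275,.068,6.6)
z=np.load("tl.npz");P,d,im=z["P"],z["d"],z["im"]
hsv=cv2.cvtColor(im,cv2.COLOR_RGB2HSV)
m=(hsv[...,1]<45)&(hsv[...,2]>120)&(d>0)&(abs(P[...,0]-.5)<.13)&(abs(P[...,1]-.32)<.055)&(P[...,2]>.045)&(P[...,2]<.12);m[150:]=0
p=P[m];f=p[p[:,2]<np.percentile(p[:,2],60)]
x=f[:,0];A=np.c_[x-.5,f[:,1]-.31,np.ones(len(x))];k=np.linalg.lstsq(A,f[:,2],rcond=None)[0]
print("slope x,y",k,"n",len(p))
e=P[120:165][(m[120:165])];print("wall end x~",np.percentile(e[:,0],[95,99]),"zmax",np.percentile(e[:,2],98))
E
python3 lv.py
```

```text
tilt 2.5 n 30717 8528 med 2.7 g 5.999907553195953 w 0.05588238013429557 F [ 0.63 -0.42 -0.24] T [ 0.004 -0.162 -0.034] t 17.78
pos [0.5867 0.3283 0.0702] yawY 6.61 tilt [0.0002 0.0001] tool inc [ 0.0001 -0.0008  0.0022] turn 0.0001 t 17.7833 w 0.05588238013429557 F [ 0.63 -0.42 -0.24] [ 0.004 -0.162 -0.034] g 5.999907553195953
slope x,y [0.00076141 0.00057015 0.05154685] n 28178
wall end x~ [0.53690094 0.5389452 ] zmax 0.07480367941969412
```

Emit:
arm_command:
  increments: "0 0 0.001 0;0 0 0.002 0;0 0 0.0025 0;0 0 0.0025 0;0 0 0.0025 0;0 0 0.0025 0"

```text
time_s: 18.28
tool_pos: [0.5871, 0.3285, 0.068]
tool_rot: [-0.181, 3.135, 0.001]
wrist_force: [1.7, 0.3, 3.3]
gripper_width: 0.0557
grasp_force: 6.0
```

```bash
python3 tl.py|head -1;python3 lv.py
```

```text
tilt 1.5 n 30806 10148 med 1.4 g 6.000423654913902 w 0.055942339006662636 F [ 2.6  -0.55  3.37] T [-0.052 -0.881  0.07 ] t 18.33
pos [0.5871 0.3285 0.068 ] yawY 6.61 tilt [0.0009 0.0006] tool inc [ 0.0005 -0.001  -0.    ] turn 0.0002 t 18.3333 w 0.055942339006662636 F [ 2.6  -0.55  3.37] [-0.052 -0.881  0.07 ] g 6.000423654913902
slope x,y [-0.0116511  -0.00083745  0.05126592] n 28607
wall end x~ [0.53735354 0.53954695] zmax 0.07383579145614556
```

The tray is flat on the mat with its origin at about (0.466, 0.3145), right at the centre. I ease off the press, release and withdraw upward.

Emit:
arm_command:
  increments: "0 0 -0.001 0;0 0 -0.0015 0;0 0 -0.0015 0;0 0 -0.0015 0"

```text
time_s: 18.67
tool_pos: [0.5861, 0.3281, 0.0687]
tool_rot: [0.181, -3.135, 0.0]
wrist_force: [0.4, 1.4, 1.7]
gripper_width: 0.0558
grasp_force: 6.0
```

Emit:
arm_command:
  increments: "0 0 0 0;0 0 0 0;0 0 0 0;0 0 0 0;0 0 0 0;0 0 0 0;0 0 0 0;0 0 0 0;0 0 0 0;0 0 0 0;0 0 0 0;0 0 0 0"
  hand: 0

```text
time_s: 19.67
tool_pos: [0.5866, 0.3283, 0.0691]
tool_rot: [-0.181, 3.136, 0.0]
wrist_force: [0.1, -0.7, -0.4]
gripper_width: 0.0877
grasp_force: 0.0
```

Emit:
arm_command:
  increments: "0 0 -0.01 0;0 0 -0.02 0;0 0 -0.03 0;0 0 -0.045 0;0 0 -0.06 0;0 0 -0.08 0;0 0 -0.1 0;0 0 -0.12 0;0 0 -0.14 0;0 0 -0.15 0;0 0 -0.15 0;0 0 -0.15 0"

```text
time_s: 20.67
tool_pos: [0.5866, 0.3285, 0.2199]
tool_rot: [-0.181, 3.135, 0.002]
wrist_force: [-0.5, 0.5, -1.6]
gripper_width: 0.0881
grasp_force: 0.0
```

Run:
```python
from h import *
go(.5867,.3275,.068,6.6)
im,d,c=grab("wrist");save("w7.png",im);P=pts(d,c)
v,u=np.mgrid[:384,:512]
hsv=cv2.cvtColor(im,cv2.COLOR_RGB2HSV)
b=(hsv[...,1]<45)&(hsv[...,2]>100)&(abs(P[...,0]-.466)<.1)&(abs(P[...,1]-.3145)<.07)&(P[...,2]>.04)&(d>0)
w=P[b&(P[...,2]>.066)];print(cv2.minAreaRect((w[:,:2]*1000).astype(np.float32)),np.median(w[:,2]))
f=P[b&(P[...,2]<.06)];A=np.c_[f[:,:2]-f[:,:2].mean(0),np.ones(len(f))];print(np.linalg.lstsq(A,f[:,2],rcond=None)[0])
im2,_,_=grab("scene");save("s7.png",np.hstack([im[:,:384],im2[:,:384]]))
```

```text
pos [0.5866 0.3285 0.2199] yawY 6.6 tilt [0.0009 0.0014] tool inc [ 0.0002 -0.0012  0.1519] turn -0.0 t 20.6667 w 0.08806647498974372 F [-0.5   0.45 -1.58] [-0.08   0.037  0.008] g 0.0
((495.3630065917969, 300.9324951171875), (141.44725036621094, 126.57606506347656), 6.668322563171387) 0.33115878008385535
[0.00072769 0.00204833 0.05184253]
```

View pics/s7.png

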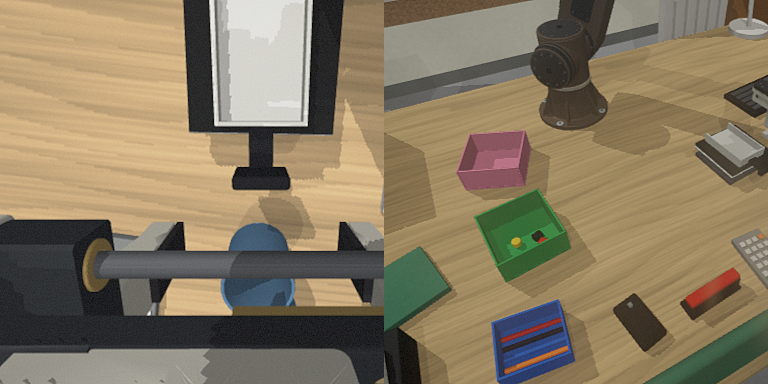

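The tray lies level (slope 0.002) and centred on the mat, released, with its tab at (261,178) in the wrist view. The tub and bystanders are unmoved and the gripper is clear. I'm handing the job in.

```bash
python3 -c "
from cell import *
print(job_done())"
```

```text
the job is handed in; nothing more can be done
None
```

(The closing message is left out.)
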